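# Park the cobalt beaker loosely in its tapered sleeve

### The job

Pick up the cobalt-blue tapered tablet beaker and lower it upright into the wide tapered aluminium sleeve on the clear swing-arm tray, so that it nests there loosely: keep hold of it until its foot is well inside, do not drop it in and do not press it down, or it will wedge and jam. Leave the narrow sleeve beside it empty, and do not disturb the cobalt glass dropper bottle. Let go and leave the beaker standing in the sleeve.

Things in the scene. Friction and masses are not known exactly. Their poses are not given: they have to be found in the camera images.
- beaker_center (a point): Centre (half-way up) of the loose cobalt-blue plastic beaker with flat blue cap, 60-130 g, upright on the grey mat. 95 mm high: foot 28 mm across, lower 45 mm widen evenly to 48 mm, upper 50 mm straight. z: its axis, up; foot 47.5 mm below. Grip it 20-30 mm above this point so that the fingertips clear the sleeve. An all-white beaker of the same shape is a bystander.
- wide_sleeve_mouth (a point): Centre of the mouth, at rim height, of the wide aluminium sleeve fixed upright on the clear tray (z up). 50 mm high, 52 mm across outside; inside 44 mm at the mouth, same taper as the beaker, which seats on it with its foot about 36 mm below the rim (its centre about 11 mm above the rim), clear of the tray. Held 10 mm above its seat it still has about 2 mm of play all round.
- narrow_sleeve_mouth (a point): Centre of the mouth of the narrow aluminium sleeve, fixed on the same tray 110 mm from the wide one, on either side: same height and taper but only 32 mm across inside at the mouth. Not to be used.
- dropper_center (a point): Point on the axis, 45 mm above the underside, of the loose cobalt-blue glass dropper bottle with black collar and rubber teat (38 mm across, 99 mm high), standing on the rubber mat. A fragile bystander.
Not all that is in view belongs to the job. Of the things like the part that bears beaker_center, leave any that is brown; of the rest the smaller one is meant.

How it is judged:
By the outcome, as a careful person would: the job done as asked, in the order asked, and still so for the second after the job is handed in, with the robot touching nothing.
It also fails if it takes over 42 s, if anything falls off the work surface, if the arm or the gripper's body presses on something with over 40 N, if the wrist force passes 120 N, or if a joint passes its speed limit or range.

### The arm

A 7-joint arm with a two-finger parallel gripper is mounted at the origin on the work surface. World frame = base frame: x ahead of the robot, y to its left, z up, the work surface at z = 0. Lengths are in m, angles in rad, forces in N, time in s.
With the tool pointing down it reaches from about 0.4 to 0.9 m from the base axis. Payload 5.6 kg.
Tool frame: the origin (TCP) lies midway between the tips of the shut fingers; the grasp point (between the pads) lies 19 mm behind it; z points along the fingers, y is the line along which they close (so a half turn about z gives the same grasp; the last joint's range is limited). The gripper opens to 92 mm and grips with 3 to 60 N. Pads are 20 mm wide; open, the fingers measure 128 mm over their backs; the gripper's body (75 mm by 189 mm) begins 69 mm behind the grasp point.
Start: joints at [1.063, 0.468, -0.012, 1.603, 0.006, 1.071, -0.056], TCP at [0.291, -0.581, 0.215] pointing down, gripper open.
Joint ranges: [-2.53, 2.53], [-0.31, 2.02], [-1.57, 1.55], [0.28, 2.44], [-1.29, 4.43], [0.15, 1.84], [-2.92, 2.92]. Speed limits (rad/s): [2.57, 2.57, 3.14, 3.14, 3.14, 3.14, 3.14].

### API

Orientations are given as a 3x3 rotation matrix whose columns are the frame's x, y, z axes.
In Python, from station import env, effector, solver, viewer, workorder, search_frame, tip_of gives the robot as it stands. Calls block until the motion is done:
- env.reach(position, orientation): joint-space move of the TCP to a pose.
- env.movel(position, frame=None, rate=0.15): straight line of the TCP; frame=None keeps the orientation; rate is the mean speed in m/s.
- env.goto_joints(angles): joint-space move.
- effector.release() and effector.grasp(squeeze=None): open the fingers fully, or close them until they stop; squeeze is the grip in N (None keeps the last).
- env.pause(seconds).
- solver.inverse_kinematics(position, orientation): joint angles nearest the present ones, or None.
- env.sense(): the state.
- viewer.read_camera(name): name is "scene" or "top" or "wrist"; returns (picture, depth): 420x560x3 uint8, red, green, blue; 420x560 float32, m along the optical axis (not along the pixel's ray), 0 where there is no reading.
- viewer.camera_info(name): a dict with "intrinsics" (3x3 intrinsics, pixels), "dist_coeffs" ([k1, k2, p1, p2, k3] as OpenCV has them; the pictures are not rectified), "eye" and "rotation" of the camera in the world; the wrist camera has in their place "T_tool_cam" (4x4, takes a point from camera to tool coordinates, whose origin is the TCP and whose axes are the flange's). Camera axes: x right, y up, looking along -z (the intrinsics and any distortion apply to the point x, -y, -z); pixel columns grow to the right and rows downward; lengths in m; the calibration is good to about 2 mm. A picture is of the moment at which its call begins: read the wrist's pose just before it. camera_info takes no time and is no camera call.
A pose or a line that the arm cannot do raises env.PlanningError and nothing moves.
- workorder.finish_job(): hands the job in; it is judged then, once.
Trained networks look in the newest picture that a camera, given by its name, has taken for a name from the list of things; names that differ only in an ending like _2 or _b are one class to them, and where a whole thing is asked for, a point or a joint stands for the part that bears it (a point fixed in the world has none). Each returns a list of dicts, best first, with "score" (0 to 1); they miss things now and then, are a little off and sometimes report something else, mostly with a low value. They report only what shows in the picture. A call takes as long as a camera call. They do not tell look-alikes from the thing itself.
- search_frame(camera, name): "at" ([x, y, z] in m, in world coordinates, good to about 4 mm: the middle of the surface that is visible of it).
- tip_of(camera, name): "at" ([x, y, z] in m, in world coordinates, good to about 4 mm: a listed point, or the origin of a listed thing).
The state is a dict: "t": time; "joint_positions": joint angles; "joint_velocities": joint speeds; "tau": joint torques, N m; "ee_pos": TCP position; "tcp_rot": TCP orientation; "wrist_force": force on the tool from outside, world axes, zero at the start; "moment": the same for the moment, N m; "gripper_width": finger opening in m; "grasp_force": force on a finger pad.
Only numpy, scipy, OpenCV 4.12 (cv2) and the standard library are available. Lean on these libraries where they do the work, as an engineer would, in place of code of your own. Each camera call takes 0.05 s, during which the arm holds its last target. There are 200 camera calls.

## Working session

There is one attempt and no reset: what is moved stays moved. The work goes in short steps, each a Python script; the robot and the scene stay as the last script left them, time stands still between calls to the robot, and variables do not carry over. Pictures are saved under pics/ and viewed, at most 10 in all, crops included, and the job is handed in when it is done.

```bash
mkdir -p pics; ls; python3 - <<'E'
from station import env,viewer,search_frame,tip_of
import cv2,numpy as np
print(env.sense()['t'])
for c in ("scene","top"):
    p,d=viewer.read_camera(c); cv2.imwrite(f"pics/{c}0.png",p[:,:,::-1])
    i=viewer.camera_info(c)
    K=np.array(i['intrinsics']);D=np.array(i['dist_coeffs']);R=np.array(i['rotation']);e=np.array(i['eye'])
    print(c,e)
    for n in ("beaker_center","wide_sleeve_mouth","narrow_sleeve_mouth","dropper_center"):
        for f in (tip_of,search_frame):
            try: r=f(c,n)
            except Exception as x: print(n,f.__name__,x); continue
            for q in r:
                a=np.array(q['at']); b=R.T@(a-e); b=b*[1,-1,-1]
                px=cv2.projectPoints(b.reshape(1,3),np.zeros(3),np.zeros(3),K,D)[0].ravel()
                print(n,f.__name__,round(q['score'],2),a.round(4),px.round())
print(env.sense()['t'])
E
```

```text
pics
0.0
scene [0.9874171  0.27909245 0.49669058]
beaker_center call 0.82 [0.4375 0.0332 0.0531] [327. 209.]
beaker_center call 0.78 [ 0.3637 -0.1227  0.0704] [281. 163.]
beaker_center call 0.68 [ 0.4557 -0.0585  0.05  ] [282. 200.]
beaker_center call 0.92 [0.4528 0.0407 0.076 ] [328. 205.]
beaker_center call 0.82 [ 0.3842 -0.109   0.1119] [281. 151.]
beaker_center call 0.57 [ 0.4723 -0.048   0.0723] [282. 196.]
wide_sleeve_mouth call 0.88 [0.6514 0.1819 0.1287] [357. 284.]
wide_sleeve_mouth call 0.91 [0.6548 0.1804 0.1079] [352. 296.]
narrow_sleeve_mouth call 0.66 [0.5401 0.161  0.1242] [374. 234.]
narrow_sleeve_mouth call 0.9 [0.5497 0.1583 0.1128] [369. 243.]
dropper_center call 0.7 [ 0.5973 -0.0685  0.0511] [233. 235.]
dropper_center call 0.89 [ 0.6081 -0.054   0.0525] [236. 241.]
top [ 0.36624447 -0.02107111  1.01267148]
beaker_center call 0.88 [0.4279 0.0336 0.0467] [238. 244.]
beaker_center call 0.66 [ 0.4504 -0.0555  0.0492] [279. 234.]
beaker_center call 0.62 [ 0.3586 -0.1252  0.07  ] [311. 276.]
beaker_center call 0.79 [0.4259 0.0351 0.0946] [236. 244.]
beaker_center call 0.64 [ 0.3613 -0.124   0.1385] [315. 275.]
beaker_center call 0.57 [ 0.4521 -0.0561  0.0966] [280. 231.]
wide_sleeve_mouth call 0.91 [0.6511 0.1875 0.1251] [165. 136.]
wide_sleeve_mouth call 0.7 [0.6549 0.1871 0.1057] [167. 137.]
narrow_sleeve_mouth call 0.58 [0.5462 0.1589 0.1206] [177. 185.]
narrow_sleeve_mouth call 0.71 [0.5498 0.1607 0.1049] [178. 185.]
dropper_center call 0.48 [ 0.6026 -0.0596  0.0462] [280. 167.]
dropper_center call 0.74 [ 0.5962 -0.0604  0.0543] [281. 169.]
0.9
```

View pics/scene0.png

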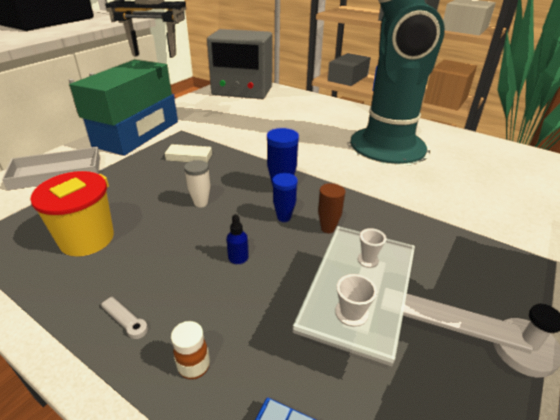

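View pics/top0.png

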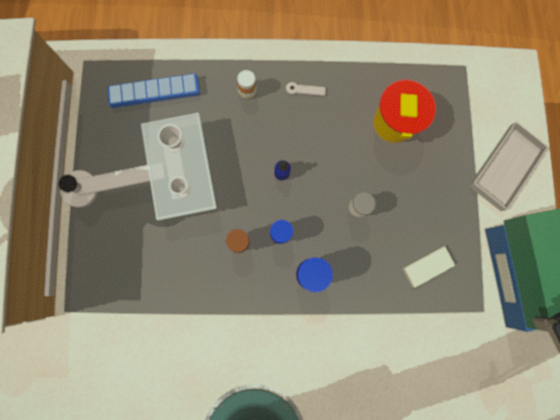

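```bash
python3 - <<'E'
import cv2
p=cv2.imread('pics/scene0.png')[120:330,220:420]
cv2.imwrite('pics/crop0.png',cv2.resize(p,None,fx=2.8,fy=2.8,interpolation=cv2.INTER_CUBIC))
E
```

```text
(no output)
```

View pics/crop0.png

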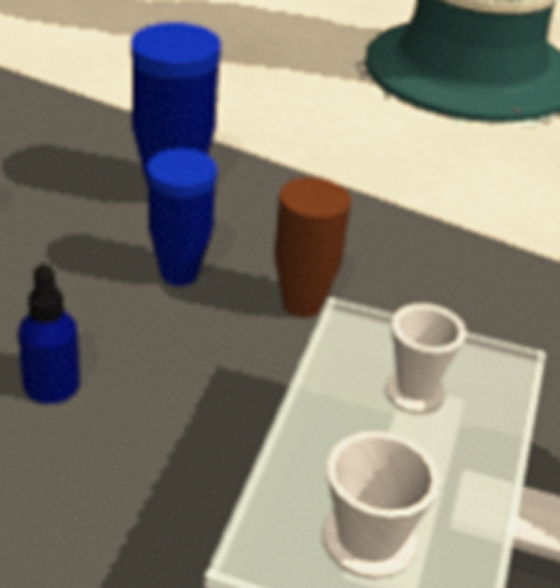

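The pictures show these possible targets (scene pixels):
- Brown beaker at (330,208): excluded, because it is brown.
- Large blue beaker at (282,155): excluded, because it is the larger one.
- White beaker at (198,184): bystander.
- Small blue beaker at (284,197), top-camera pixel (280,232): **chosen**. The crop shows its flat blue cap and tapered foot.

The dropper bottle is at (237,243). The wide sleeve is the near one at (355,298), and the narrow one is at (371,246).

```bash
cat > h.py <<'E'
from station import *
import numpy as np, cv2
from scipy.optimize import least_squares
def down(a): # closing line (tool y) at angle a in world xy, z down
    y=np.array([np.cos(a),np.sin(a),0]); z=np.array([0,0,-1.]); return np.c_[np.cross(y,z),y,z]
def cloud(cam):
    s=env.sense(); p,d=viewer.read_camera(cam); i=viewer.camera_info(cam)
    K=np.array(i['intrinsics']);D=np.array(i['dist_coeffs'])
    if cam=='wrist':
        T=np.array(i['T_tool_cam']); R=s['tcp_rot']@T[:3,:3]; e=s['ee_pos']+s['tcp_rot']@T[:3,3]
    else: R=np.array(i['rotation']); e=np.array(i['eye'])
    v,u=np.mgrid[:420,:560]
    n=cv2.undistortPoints(np.c_[u.ravel(),v.ravel()].astype(float)[:,None],K,D)[:,0]
    z=d.ravel(); P=np.c_[n[:,0]*z,-n[:,1]*z,-z]@np.asarray(R).T+e
    return p,P.reshape(420,560,3),(d>0)
def near(P,m,c,r,z0,z1):
    return m&(np.hypot(P[...,0]-c[0],P[...,1]-c[1])<r)&(P[...,2]>z0)&(P[...,2]<z1)
def circ(Q,r=None):
    # robust circle fit in xy
    x0=np.r_[Q[:,:2].mean(0),r or .02]
    f=lambda x:np.hypot(Q[:,0]-x[0],Q[:,1]-x[1])-(r or x[2])
    return least_squares(f,x0,loss='soft_l1',f_scale=.001).x
def cap(cam,c,r=.035,top=.095):
    p,P,m=cloud(cam); k=near(P,m,c,r,top-.012,top+.012); Q=P[k]
    if len(Q)<10: return None
    (x,y),rr=cv2.minEnclosingCircle(Q[:,:2].astype(np.float32))
    return len(Q),np.median(Q[:,2]).round(4),Q[:,:2].mean(0).round(4),np.round([x,y,rr],4)
def rim(cam,c,zt):
    p,P,m=cloud(cam); k=near(P,m,c,.04,zt-.006,zt+.01); Q=P[k]
    if len(Q)<10: return None
    (x,y),rr=cv2.minEnclosingCircle(Q[:,:2].astype(np.float32))
    return len(Q),np.percentile(Q[:,2],[5,50,95]).round(4),circ(Q).round(4),circ(Q,.024).round(4),np.round([x,y,rr],4)
E
python3 - <<'E'
from h import *
for c in ('top','scene'):
    print(c,cap(c,(.452,-.057)),rim(c,(.651,.185),.125))
a=np.deg2rad(-19)
for b in (a,a+np.pi):
    for p in ([.452,-.057,.0535],[.452,-.057,.25],[.651,.185,.25],[.651,.185,.15]):
        q=solver.inverse_kinematics(p,down(b)); print(np.rad2deg(b).round(),None if q is None else np.round(q,2))
print(viewer.camera_info('wrist')['T_tool_cam'])
E
```

```text
top (417, np.float64(0.0992), array([ 0.4531, -0.059 ]), array([ 0.4536, -0.0591,  0.0243])) (161, array([0.1199, 0.123 , 0.1261]), array([0.6517, 0.1783, 0.0238]), array([0.6517, 0.1783, 0.024 ]), array([0.6522, 0.1791, 0.0267]))
scene (394, np.float64(0.0966), array([ 0.4584, -0.0511]), array([ 0.4534, -0.0545,  0.0249])) (383, array([0.1196, 0.1222, 0.1237]), array([0.6529, 0.1828, 0.0234]), array([0.6529, 0.1828, 0.024 ]), array([0.652 , 0.1825, 0.026 ]))
-19.0 [ 0.4   0.44 -0.41  2.16  0.31  0.59 -0.56]
-19.0 [ 0.52  0.13 -0.51  1.99  0.08  1.03 -0.35]
-19.0 [ 0.11  0.58 -0.67  1.46  0.37  1.23 -0.93]
-19.0 [ 0.07  0.66 -0.59  1.55  0.41  1.05 -0.96]
161.0 [ 1.04  0.95 -1.33  2.13  1.11  1.08  1.92]
161.0 [ 1.14  0.35 -1.28  1.96  0.38  1.1   2.51]
161.0 [ 0.4   0.89 -1.33  1.44  0.86  1.47  1.9 ]
161.0 [ 0.41  1.04 -1.33  1.53  1.02  1.39  1.8 ]
[[-2.47336061e-04  9.69026569e-01  2.46956367e-01  6.94479007e-02]
 [ 9.99999788e-01  3.88512324e-04 -5.22937545e-04  8.26013179e-04]
 [-6.02685967e-04  2.46956185e-01 -9.69026460e-01 -1.69688325e-01]
 [ 0.00000000e+00  0.00000000e+00  0.00000000e+00  1.00000000e+00]]
```

```bash
python3 - <<'E'
from h import *
a=np.deg2rad(-19)
env.movel([.291,-.581,.28],rate=.25)
env.reach([.452,-.057,.26],down(a)); env.pause(.2)
p,_=viewer.read_camera('wrist'); cv2.imwrite('pics/w1.png',p[:,:,::-1])
print(cap('wrist',(.453,-.057)), [(round(r['score'],2),np.round(r['at'],4)) for r in tip_of('wrist','beaker_center')])
env.reach([.652,.182,.29],down(a)); env.pause(.2)
p,_=viewer.read_camera('wrist'); cv2.imwrite('pics/w2.png',p[:,:,::-1])
print(rim('wrist',(.652,.182),.124),[(round(r['score'],2),np.round(r['at'],4)) for r in tip_of('wrist','wide_sleeve_mouth')])
s=env.sense();print(s['t'],s['ee_pos'])
E
python3 -c "
import cv2,numpy as np
cv2.imwrite('pics/w12.png',cv2.resize(np.hstack([cv2.imread('pics/w1.png'),cv2.imread('pics/w2.png')]),(800,300)))"
```

```text
(1588, np.float64(0.0979), array([ 0.4531, -0.0573]), array([ 0.4527, -0.0582,  0.0243])) [(0.87, array([ 0.453 , -0.0531,  0.0537])), (0.86, array([ 0.3621, -0.126 ,  0.0706])), (0.68, array([0.4301, 0.0363, 0.0531]))]
(576, array([0.119 , 0.1223, 0.1238]), array([0.6524, 0.1805, 0.0233]), array([0.6524, 0.1805, 0.024 ]), array([0.6521, 0.1801, 0.0257])) [(0.59, array([0.6512, 0.1797, 0.1239]))]
5.375 [0.65201277 0.18123771 0.29035371]
```

View pics/w12.png

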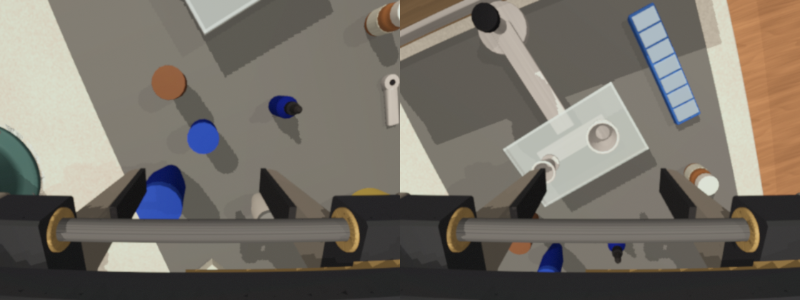

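The wrist view shows the small blue cap at (203,136) with its neighbours clear of the finger line. The wide sleeve's mouth is at (602,136). All three cameras agree to within about 3 mm, so I'm grasping now.

```bash
python3 - <<'E'
from h import *
a=np.deg2rad(-19); R=down(a)
env.reach([.4528,-.058,.18],R); env.movel([.4528,-.058,.057],R,rate=.1)
effector.grasp(15); env.pause(.2)
s=env.sense();print(s['t'],s['ee_pos'],s['gripper_width'],s['grasp_force'],s['wrist_force'])
z0=s['wrist_force']
env.movel([.4528,-.058,.225],R,rate=.15); env.pause(.3)
s=env.sense();print(s['t'],s['ee_pos'],s['gripper_width'],s['wrist_force'])
e=s['ee_pos']
for c in('wrist','scene','top'): print(c,cap(c,e[:2],.035,e[2]+.041))
p,_=viewer.read_camera('scene'); cv2.imwrite('pics/s3.png',p[:,:,::-1])
E
```

```text
8.9417 [ 0.45279509 -0.05798158  0.05698983] 0.0475195182978476 14.985330272465944 [0.04275925 0.2231492  0.52893762]
10.5083 [ 0.45262685 -0.05788449  0.22460592] 0.0476073489683786 [ 0.05841208 -0.24007786 -1.51308728]
wrist (8343, np.float64(0.2655), array([ 0.4554, -0.0515]), array([ 0.4557, -0.049 ,  0.0338]))
scene (500, np.float64(0.2652), array([ 0.4553, -0.0471]), array([ 0.4558, -0.0476,  0.033 ]))
top None
```

View pics/s3.png

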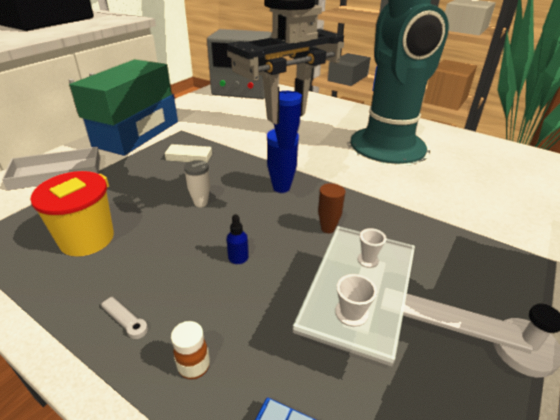

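The beaker is held: at (288,115) in the scene view it hangs upright in the fingers, and the other objects are undisturbed. I'll move over the sleeve and measure where the beaker sits in the hand.

```bash
cat >> h.py <<'E'
def held(cam):
    e=env.sense()['ee_pos']; p,P,m=cloud(cam); q=p.astype(int)
    b=(q[...,2]>q[...,0]+40)&(q[...,2]>q[...,1]+40)&near(P,m,e,.05,e[2]-.06,e[2]+.06)
    Q=P[b]
    if len(Q)<30: return cam,len(Q)
    zt=np.percentile(Q[:,2],98); out=[cam,len(Q),round(float(zt),4)]
    C=Q[Q[:,2]>zt-.006]; (x,y),r=cv2.minEnclosingCircle(C[:,:2].astype(np.float32)); out+=[('cap',np.round([x,y,r],4))]
    S=Q[(Q[:,2]<zt-.008)&(Q[:,2]>zt-.045)]
    if len(S)>30:
        # cylinder with tilt: axis x = c + t*(z-zm)
        zm=S[:,2].mean(); v=(np.array(viewer.camera_info(cam)['eye'])-e)[:2] if cam!='wrist' else np.zeros(2)
        c0=S[:,:2].mean(0)-(.015*v/np.linalg.norm(v) if v.any() else 0)
        f=lambda x:np.hypot(S[:,0]-x[0]-x[2]*(S[:,2]-zm),S[:,1]-x[1]-x[3]*(S[:,2]-zm))-.024
        out+=[('side',least_squares(f,np.r_[c0,0,0],loss='soft_l1',f_scale=.001).x.round(4))]
    return out
E
python3 - <<'E'
from h import *
R=down(np.deg2rad(-19))
env.movel([.6522,.1803,.225],R,rate=.15); env.pause(.3)
s=env.sense();print(s['t'],s['ee_pos'],s['wrist_force'])
for c in('wrist','scene','top'): print(held(c))
for c in('wrist','scene','top'): print(c,rim(c,(.6522,.1803),.1235))
p,_=viewer.read_camera('wrist'); q,_=viewer.read_camera('scene')
cv2.imwrite('pics/h4.png',cv2.resize(np.hstack([p,q])[:,:,::-1],(800,300)))
E
```

```text
13.2333 [0.65217984 0.18011345 0.22510385] [ 0.4076572  -1.84937913 -2.13163234]
['wrist', 8240, 0.2671, ('cap', array([0.6531, 0.1795, 0.0251])), ('side', array([0.6526, 0.1795, 0.0057, 0.0035]))]
['scene', 2215, 0.2664, ('cap', array([0.6532, 0.1856, 0.0264])), ('side', array([0.6514, 0.1814, 0.0062, 0.0012]))]
('top', 0)
wrist (505, array([0.1186, 0.1224, 0.1237]), array([0.6526, 0.1808, 0.0231]), array([0.6522, 0.1798, 0.024 ]), array([0.6523, 0.1802, 0.0257]))
scene (440, array([0.1182, 0.122 , 0.1237]), array([0.6531, 0.1829, 0.0232]), array([0.653 , 0.1828, 0.024 ]), array([0.652 , 0.1825, 0.0263]))
top None
```

View pics/h4.png

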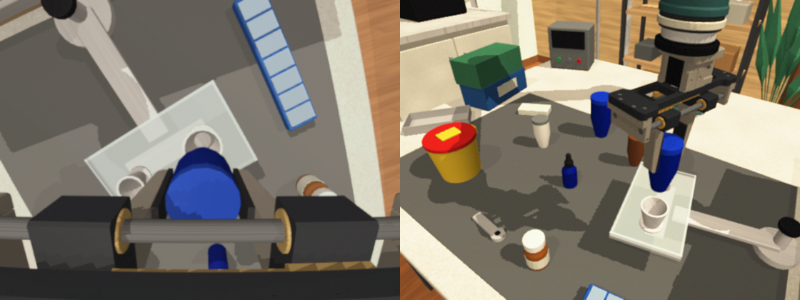

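The beaker hangs upright 47 mm above the wide sleeve and is centred to within about 1 mm. Next I'll lower it slowly while watching the force.

```bash
python3 - <<'E'
from h import *
R=down(np.deg2rad(-19)); xy=[.6524,.1809]
def F(n=6):
    v=[]
    for _ in range(n): env.pause(.02); v.append(env.sense()['wrist_force'])
    return np.mean(v,0)
env.movel(xy+[.19],R,rate=.1); env.pause(.3); f0=F(); print('base',f0.round(2))
env.movel(xy+[.158],R,rate=.06); env.pause(.2); print(.158,(F()-f0).round(2))
z=.158
while z>.1445:
    z-=.0015; env.movel(xy+[z],R,rate=.02); env.pause(.08); d=F()-f0
    print(round(z,4),d.round(2))
    if abs(d[2])>.8 or np.hypot(*d[:2])>1.5: print('contact');break
s=env.sense();print(s['t'],s['ee_pos'])
for c in('wrist','scene'): print(held(c))
E
```

```text
base [-0.09 -0.07 -0.82]
0.158 [ 0.14  0.08 -0.36]
0.1565 [-0.2   0.18 -0.33]
0.155 [ 0.02  0.06 -0.21]
0.1535 [-0.31 -0.15  0.05]
0.152 [ 0.39 -0.17 -0.04]
0.1505 [ 0.15  0.14 -0.47]
0.149 [-0.1   0.3  -0.07]
0.1475 [ 0.13  0.12 -0.29]
0.146 [-0.    0.07 -0.18]
0.1445 [ 0.22  0.29 -0.28]
19.4167 [0.65241799 0.18092295 0.14450587]
['wrist', 8226, 0.1865, ('cap', array([0.6531, 0.1798, 0.0253])), ('side', array([0.6528, 0.1803, 0.0063, 0.003 ]))]
['scene', 1313, 0.1868, ('cap', array([0.6548, 0.191 , 0.0255])), ('side', array([6.520e-01, 1.822e-01, 1.000e-04, 5.200e-03]))]
```

```bash
python3 - <<'E'
from h import *
R=down(np.deg2rad(-19)); xy=[.6524,.1809]
def F(n=8):
    v=[]
    for _ in range(n): env.pause(.02); v.append(env.sense()['wrist_force'])
    return np.mean(v,0)
f0=F(12); z=.1445
while z>.1421:
    z-=.0006; env.movel(xy+[z],R,rate=.015); d=F()-f0
    print(round(z,4),d.round(2))
    if d[2]>.6 or np.hypot(*d[:2])>1.: print('contact');break
effector.release(); env.pause(.2)
print(env.sense()['t'])
for c in('scene',): print(held(c))
env.movel(xy+[.26],R,rate=.12); env.pause(.3)
s=env.sense();print(s['t'],s['gripper_width'])
for c in('wrist','scene','top'): print(c,cap(c,(.653,.181),.035,.183))
p,_=viewer.read_camera('wrist'); q,_=viewer.read_camera('scene')
cv2.imwrite('pics/h5.png',cv2.resize(np.hstack([p,q])[:,:,::-1],(800,300)))
E
```

```text
0.1439 [ 0.06 -0.14 -0.4 ]
0.1433 [-0.1   0.11 -0.2 ]
0.1427 [ 0.13 -0.01 -0.03]
0.1421 [-0.82 -0.47  0.24]
0.1415 [-2.02 -1.1   1.77]
contact
22.6167
['scene', 1717, 0.1829, ('cap', array([0.652 , 0.1841, 0.0246])), ('side', array([ 0.6509,  0.1824, -0.0012, -0.0012]))]
24.1 0.0919257985023025
wrist (2707, np.float64(0.1817), array([0.6527, 0.1815]), array([0.6523, 0.1805, 0.0244]))
scene (1106, np.float64(0.1818), array([0.6564, 0.184 ]), array([0.6521, 0.182 , 0.0249]))
top None
```

View pics/h5.png

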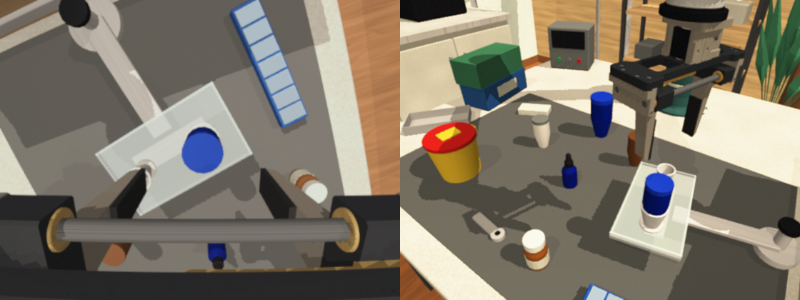

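The beaker stands upright in the wide sleeve at (658,205). Its cap is at z = 0.182, so the foot is about 36 mm below the rim. The narrow sleeve is empty, the dropper bottle hasn't moved, and the gripper is clear.

```bash
python3 -c "
from station import workorder;print(workorder.finish_job())"
```

```text
the job is handed in; nothing more can be done
None
```

The small cobalt-blue beaker stands upright in the wide sleeve, set down with a light touch of about 2 N and released at seat depth. The narrow sleeve is empty, the dropper bottle is undisturbed, and I handed the job in at about 24 s.

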